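Lock the keeper and hold the inspection mirror on the sticker

ROBOT

A 6-joint arm with a two-finger parallel gripper is mounted at the origin on a cart in front of the work surface, level with it; the furniture and walls round the work are solid. World frame = base frame: x ahead of the robot, y to its left, z up, the work surface at z = 0. Lengths are in m, angles in rad, forces in N, time in s.
With the tool pointing down it reaches from about 0.375 to 0.9 m from the base axis. Payload 3.1 kg.
Tool frame: the origin (TCP) lies between the finger pads; the fingertips stand 8 mm ahead of it and the grasp point (between the pads) lies 11 mm behind it (robot.tips_ahead is the distance from the TCP to the fingertips, in m); z points along the fingers, y is the line along which they close (so a half turn about z gives the same grasp; the last joint's range is limited). The gripper opens to 87 mm and grips with 3 to 60 N. Pads are 19 mm wide; open, the fingers measure 117 mm over their backs; the gripper's body (75 mm by 190 mm) begins 51 mm behind the grasp point.
Start: joints at [-1.448, 0.527, 1.433, -0, 1.181, -0.178], TCP at [0.186, -0.597, 0.209] pointing down, gripper open.
Joint ranges: [-3.08, 3.08], [-0.75, 2.2], [0.22, 2.44], [-1.43, 4.57], [0, 2.65], [-2.85, 2.85]. Speed limits (rad/s): [2.79, 2.79, 3.14, 3.14, 3.14, 3.14].

INTERFACE

Orientations are given as a unit quaternion [w, x, y, z].
In Python, from workcell import readout, viewer, job, robot gives the robot as it stands. The module is installed in compiled form; this text tells all that it offers.
- The arm moves only by the tool jog_arm, never from a script. Its arguments are lists of equal length, an entry for each row: "xyz": the shift along the tool's x, y, z in cm, a list of three; "turn": the turn, a rotation vector about the tool's x, y, z in degrees, a list of three. A call has 1 to 8 rows; each row shifts and turns the commanded pose from where the row before left it, along the tool's axes as they then stand; what a row does not reach is not made up. A row lasts 1/12 s, in which the tool goes at most 41.7 mm and 7.16 degrees, less where a joint would pass 70% of its speed; a pose out of reach is approached as far as the arm can. A call is refused whole if a number of a shift passes 4.17 or a number of a turn 7.16, either way. A call with a gripper value outside its range is refused whole. "jaw" is the opening, from 0 (shut) to 1 (fully open), set as the call begins (left out, the last holds). The fingers move at their own pace and stop on an object; "squeeze" is the grip in N (left out, the last holds). Time passes only in rows, so rows that do not move let the fingers close. It gives the time, the measured TCP pose, the force, the opening and the grip force at its end, in the units of the state.
- readout.sense(): the state, without advancing time (a new reading comes with each control period).
- viewer.grab_frame(name): name is "side" or "top"; returns the picture (400x640x3 uint8, blue, green, red); there is no depth.
- viewer.get_calibration(name): a dict with "fovy" (degrees; the focal length in pixels is half the picture's height over the tangent of half this angle, whatever the lens; pixels are square), "cx", "cy" (the principal point, pixels), "rvec" (rotation vector, rad) and "tvec" (3), from world to camera coordinates, as OpenCV has them. Camera axes: x right, y down, z forward; pixel columns grow to the right and rows downward; lengths in m; the calibration is good to about 2 mm. A picture is of the moment at which its call begins. get_calibration takes no time and is no camera call.
- job.close_job(): hands the job in; it is judged then, once.
The state is a dict: "t": time; "joints": joint angles; "joint_velocities": joint speeds; "effort": joint torques, N m; "tool_pos": TCP position; "ee_rot": TCP orientation; "force": force on the tool from outside, world axes, zero at the start; "moment": the same for the moment, N m; "gripper_width": finger opening in m; "grasp_force": force on a finger pad.
Only numpy, scipy, OpenCV 4.12 (cv2) and the standard library are available. Lean on these libraries where they do the work, as an engineer would, in place of code of your own. Each camera call takes 0.05 s, during which the arm holds its last target. There are 200 camera calls.

TASK

The blue bench camera looks into a small sprung mirror, by way of which it is to inspect the yellow sticker on the valve block. First swing the red keeper down over the valve block until it rests fully home in its catch; then turn the mirror by its orange grip until the camera sees the sticker in the mirror, that is, until its reflected red laser line ends on the yellow sticker. The mirror springs back when it is let go, so finish while still holding it steady at that angle, and leave the valve block and the things standing round about where they are.

Things in the scene. Friction and masses are not known exactly. Their poses are not given: they have to be found in the camera images.
- camera_stand: Fixed aluminium stand on the bench carrying the mirror and, on an arm, a blue camera (about 66 mm high) with a black lens. Origin on the bench under the mirror's pivot axis, which is vertical. With the stand's x axis ahead, y left, the camera lies at 57.3 deg from -x towards +y, its lens 193 mm from the pivot. A red laser line (drawn only, touches nothing) runs from the lens to the mirror at 42 mm height and on from the mirror as the camera's reflected line of sight.
- camera_lens (a point): Centre of the camera lens' front, 42 mm above the bench.
- mirror_pivot (a point): The point on the mirror's vertical pivot axis, at the middle of the mirror's glass face, where the laser meets it, 42 mm above the bench; it does not move.
- mirror_grip (a point): Middle of the orange grip bar above the mirror, on the pivot axis, 95 mm above the bench. The bar is 10 mm thick, 44 mm long and 32 mm tall (78 to 110 mm above the bench), flat-sided, parallel to the mirror; the mirror's frame (56 mm wide, 11 mm deep) below it ends at 67 mm. Pinch the bar across its 10 mm from above. The point's x axis is across the bar, and -x is the way the glass faces; its y axis runs along the bar.
- mirror (a joint): Turn of the mirror about its vertical pivot, rad, anticlockwise from above positive, 0 to 1.2. A spring pulls it to 0 (0.025 N m at 0, plus 0.05 N m per rad), where it starts. At value m the glass faces the direction got by turning the stand's -x axis by m - 0.75 rad about z (anticlockwise from above positive); the reflected line of sight goes from the pivot in the stand's -x direction turned by 2 m - 0.5 rad.
- laser_spot (a point): Bright red spot at the end of the reflected laser line: 150 mm from the pivot, 42 mm above the bench. It swings round the pivot twice as far as the mirror turns, and the same way.
- nest: Fixed steel nest (plate 76 x 125 x 10 mm) that holds the valve block, with the hinged keeper. Its origin and z axis lie on the mirror's pivot axis, on the bench; the middle of the plate is 168 mm from there along the nest's -x. The keeper's hinge axis runs along the nest's x; the keeper when shut runs from its hinge towards the nest's -y.
- keeper (a joint): Angle of the red keeper, rad: 0 shut, level over the block, resting between the two cheeks of its catch; grows as it swings up, to 1.7. It stays where it is left (stiff hinge: about 1 N at the pin moves it up, less moves it down) and has to be moved all the way.
- keeper_hinge (a point): Middle of the keeper's hinge, 68 mm above the bench.
- keeper_pin (a point): Middle of the black cross pin at the keeper's free end, 132 mm from the hinge: 14 mm thick, 28 mm long along the nest's x axis; can be pinched across its ends from above (it turns between the fingers) or pushed. When shut it is 68 mm above the bench.
- valve_block: Loose grey metal block, 36 x 50 x 50 mm, about 0.25 kg, standing in the nest on the plate; origin at the centre of its underside, axes as the nest's. The keeper passes 4 mm above it.
- sticker (a point): Centre of the round yellow sticker, 24 mm across with a black centre, on the block's +x face (towards the mirror), 42 mm above the bench and 150 mm from the mirror's pivot.
- glue_jar: Loose glass jar with black lid, 64 mm across, 82 mm high, a bystander; origin under its centre.
- spool_cream: Loose spool of cream thread, 44 x 60 x 45 mm, a bystander; origin under its centre.
- angle_plate: Loose small steel angle plate, 32 x 44 x 30 mm, a bystander; origin under its centre.
There are look-alikes about, which are no part of the job. Leave any green or turquoise look-alike of the valve_block alone.

How it is judged:
By the outcome, as a careful person would: the job done as asked, in the order asked, and still so for the second after the job is handed in, while the arm keeps its last pose, push and grip.
It also fails if it takes over 43 s, if anything falls off the work surface, if the arm or the gripper's body presses on something with over 40 N, if the wrist force passes 120 N, or if a joint passes its speed limit or range.

## Working session

There is one attempt and no reset: what is moved stays moved. The work goes in short steps, Python scripts to look and compute and a tool call to move; the robot and the scene stay as the last step left them, time stands still between calls to the robot, and variables do not carry over. Pictures are saved under pics/ and viewed, at most 10 in all, crops included, and the job is handed in when it is done.

Besides the shell and the picture viewer there is one more tool, called after "Emit:" by a JSON object that holds its "method" and its "body", one argument or row to a line. jog_arm: Moves the arm, as the interface text tells. Its arguments: {"type":"object","properties":{"xyz":{"type":"array","items":{"type":"array","items":{"type":"number"}}},"turn":{"type":"array","items":{"type":"array","items":{"type":"number"}}},"jaw":{"type":"number"},"squeeze":{"type":"number"}},"required":["xyz","turn"]}

```bash
mkdir -p pics
python3 - <<'E'
from workcell import readout, viewer
import cv2
s=readout.sense(); print(s)
for n in("side","top"):
    cv2.imwrite(f"pics/{n}0.png",viewer.grab_frame(n)); print(n,viewer.get_calibration(n))
E
```

```text
{'t': 0.0, 'joints': array([-1.44751368e+00,  5.28459962e-01,  1.43389417e+00, -4.14822860e-06,
        1.18138463e+00, -1.78511758e-01]), 'joint_velocities': array([-8.10140088e-04, -1.69932530e-04, -9.51006546e-05, -3.10766194e-04,
        4.00759439e-04,  1.33197290e-04]), 'effort': array([-1.25143910e-03, -4.40046430e+01, -1.76588684e+01,  6.31138030e-02,
        5.81175741e-02, -1.55154785e-04]), 'tool_pos': array([ 0.18569687, -0.59598569,  0.20787806]), 'ee_rot': array([-1.07269547e-03,  9.88635916e-01,  1.50325896e-01,  2.77108219e-05]), 'force': array([2.30628035, 0.56714635, 0.21084479]), 'moment': array([ 0.02275809,  0.01461552, -0.05097466]), 'grasp_force': 0.0, 'gripper_width': 0.0871697155157967}
side {'fovy': 55.68505847604454, 'cx': 317.733067699515, 'cy': 197.74037710861026, 'rvec': array([ 2.07685231, -0.14332092,  0.09560966]), 'tvec': array([-0.50654325,  0.19514183,  0.67762109])}
top {'fovy': 42.1591974127836, 'cx': 322.87673873758104, 'cy': 194.56779792462675, 'rvec': array([ 2.16301269, -2.10812013,  0.21415314]), 'tvec': array([0.12024304, 0.54229562, 1.12500041])}
```

View pics/side0.png

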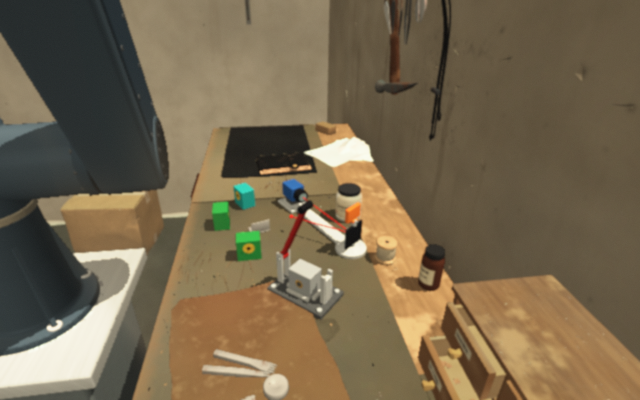

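View pics/top0.png

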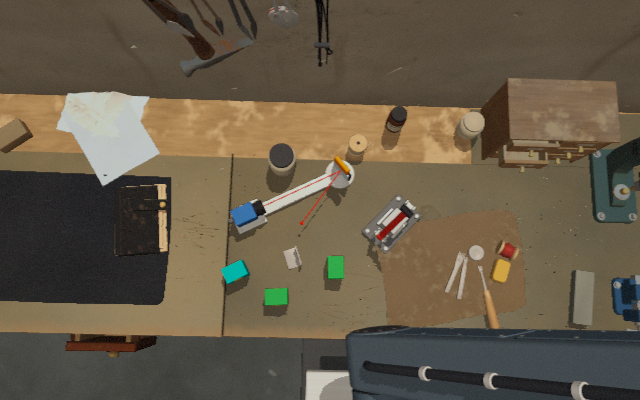

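Run:
```python
import cv2
a=cv2.imread("pics/top0.png")[145:260,225:435]; b=cv2.imread("pics/side0.png")[170:320,225:405]
cv2.imwrite("pics/topc.png",cv2.resize(a,None,fx=3.8,fy=3.8,interpolation=2))
cv2.imwrite("pics/sidec.png",cv2.resize(b,None,fx=4,fy=4,interpolation=2))
```

```text
(no output)
```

View pics/topc.png

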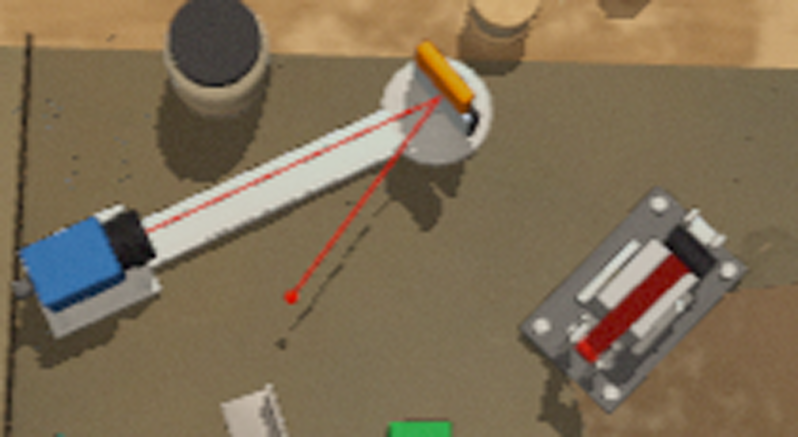

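View pics/sidec.png

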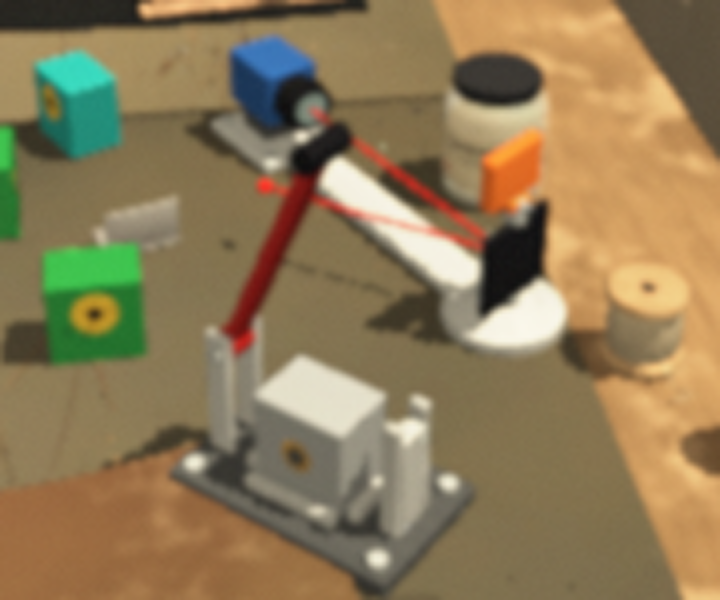

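```bash
cat > h.py <<'E'
import numpy as np,cv2
from scipy.optimize import least_squares
from workcell import readout,viewer,job,robot
C={n:viewer.get_calibration(n) for n in("side","top")}
def proj(n,P):
    c=C[n]; f=200/np.tan(np.radians(c["fovy"]/2))
    K=np.array([[f,0,c["cx"]],[0,f,c["cy"]],[0,0,1]])
    return cv2.projectPoints(np.float64(P).reshape(-1,1,3),c["rvec"],c["tvec"],K,None)[0].reshape(-1,2)
def u(a): return np.array([np.cos(a),np.sin(a),0])
Z=np.array([0,0,1.])
def pts(p):
    x,y,s,n,k=p   # s: angle of stand -x, n: angle of nest -x, k keeper
    o=np.array([x,y,0]); ex=-u(n); ey=np.array([-ex[1],ex[0],0])
    d=dict(pivot=o+.042*Z,lens=o+.042*Z+.193*u(s-1.0),spot=o+.042*Z+.15*u(s-.5),grip=o+.11*Z,
      mid=o+.168*u(n)+.01*Z, sticker=o+.15*u(n)+.042*Z)
    return d,o,ex,ey
E
cat > fit.py <<'E'
from h import *
T=lambda a,b:np.array([a/3.8+225,b/3.8+145]); S=lambda a,b:np.array([a/4+225,b/4+170])
obs=[("top","pivot",T(437,100)),("top","lens",T(148,232)),("top","spot",T(291,296)),
("top","mid",T(636,298)),("side","pivot",S(484,245)),("side","lens",S(315,110)),("side","spot",S(265,186)),
("top","hinge",T(586,350)),("top","pin",T(690,250)),("side","hinge",S(240,340)),("side","pin",S(322,147)),("top","grip",T(445,77))]
# sign of 57.3deg "from -x towards +y": +y is clockwise(-) from -x
def model(p):
    d,o,ex,ey=pts(p[:5]); d["hinge"]=o+.168*u(p[3])+.068*Z+p[5]*ey
    d["pin"]=d["hinge"]+.132*(-ey*np.cos(p[4])+Z*np.sin(p[4])); return d
def res(p):
    d=model(p); return np.concatenate([proj(c,d[k])[0]-q for c,k,q in obs])
best=min((least_squares(res,[.5,-.3,s,n,1.2,.06],loss="soft_l1") for s in range(-3,4) for n in range(-3,4)),key=lambda r:r.cost)
print(best.x.round(4),best.cost); r=res(best.x).reshape(-1,2)
for o_,e in zip(obs,r): print(o_[0],o_[1],e.round(1))
p=best.x
for k,v in model(p).items(): print(k,v.round(4))
print("m target",(p[3]-p[2]+.5)/2, "bar angle(deg) at m=0 glass dir",np.degrees(p[2]-.75))
for n,c in C.items(): print(n,(-cv2.Rodrigues(c["rvec"])[0].T@c["tvec"]).round(3))
E
python3 fit.py
```

```text
[ 0.5964  0.0952 -3.2514  3.9684  1.1583  0.0496] 10.605885354483227
top pivot [ 0.4 -0.4]
top lens [-0.7 -0.2]
top spot [-0.3  0.3]
top mid [-0.3 -0.1]
side pivot [4.5 1.5]
side lens [-1.5 -0.9]
side spot [-1.  -0.8]
top hinge [ 1.6 -0.9]
top pin [0.5 0.1]
side hinge [-2.2 -0.7]
side pin [-0.3  0.1]
top grip [ 0.  -1.4]
pivot [0.5964 0.0952 0.042 ]
lens [0.5105 0.268  0.042 ]
spot [0.4734 0.1811 0.042 ]
grip [0.5964 0.0952 0.11  ]
mid [ 0.4826 -0.0284  0.01  ]
sticker [ 0.4948 -0.0152  0.042 ]
hinge [0.4461 0.0051 0.068 ]
pin [ 0.4851 -0.0307  0.1889]
m target 3.859880431772397 bar angle(deg) at m=0 glass dir -229.26138761542543
side [ 0.427 -0.563  0.505]
top [0.328 0.154 1.201]
```

```bash
sed -i 's/("side","pivot",S(484,245)),//' fit.py
cat >> fit.py <<'E'
d,o,ex,ey=pts(p[:5]);h=model(p)["hinge"]
print("ex",ex,"nest angle",np.degrees(p[3])%360)
im=cv2.imread("pics/side0.png")[200:300,240:380]; im=cv2.resize(im,None,fx=5.5,fy=5.5,interpolation=2)
for r,col in ((.132,(0,0,255)),(.104,(255,0,0))):
  for s in(-.014,.014):
    for z in (.068,.01):
      q=proj("side",h-r*ey+s*ex+(z-.068)*Z)[0]; cv2.circle(im,tuple(int(v) for v in (q-[240,200])*5.5),4,col,-1)
cv2.imwrite("pics/shut.png",im)
E
python3 fit.py
```

```text
[ 0.5971  0.0947 -3.2494 -2.3194  1.1578  0.0497] 6.02632824283359
top pivot [ 0.6 -0.7]
top lens [-0.4 -0.4]
top spot [-0.   0.1]
top mid [-0.3 -0.1]
side lens [-1.3 -0.8]
side spot [-0.7 -0.7]
top hinge [ 1.5 -1. ]
top pin [0.4 0. ]
side hinge [-2.1 -0.8]
side pin [-0.2  0. ]
top grip [ 0.2 -1.8]
pivot [0.5971 0.0947 0.042 ]
lens [0.5109 0.2674 0.042 ]
spot [0.4739 0.1804 0.042 ]
grip [0.5971 0.0947 0.11  ]
mid [ 0.4827 -0.0284  0.01  ]
sticker [ 0.495  -0.0152  0.042 ]
hinge [0.4463 0.0055 0.068 ]
pin [ 0.4851 -0.0306  0.1889]
m target 0.7149918557359176 bar angle(deg) at m=0 glass dir -229.14743398434996
side [ 0.427 -0.563  0.505]
top [0.328 0.154 1.201]
ex [ 0.68061165  0.73264438 -0.        ] nest angle 227.10854233371
```

View pics/shut.png

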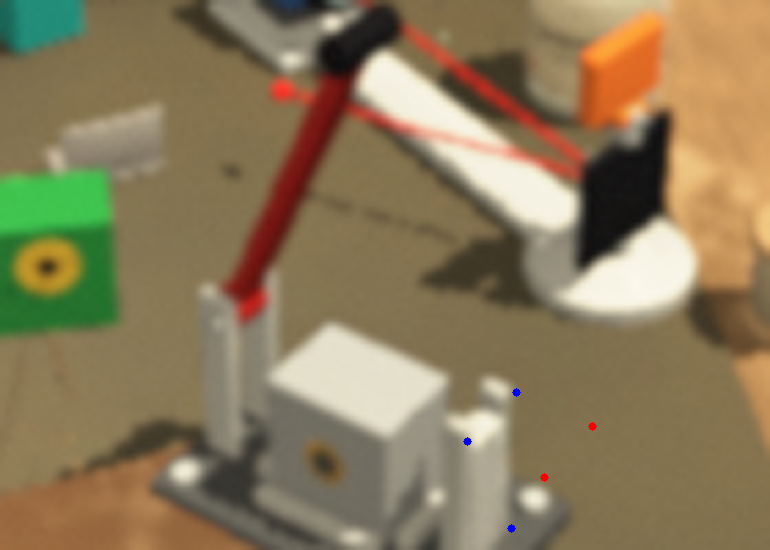

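```bash
cat > plan.py <<'E'
import sys
from h import *
from scipy.spatial.transform import Rotation as R
def plan(xyz,yaw,n):  # straight-line rows to xyz (m), tool down with tool-x at yaw deg
    s=readout.sense(); q=s["ee_rot"]; R0=R.from_quat(np.r_[q[1:],q[0]])
    Rt=R.from_euler("ZX",[yaw,180],degrees=True); w=(R0.inv()*Rt).as_rotvec(degrees=True)
    st=(np.array(xyz)-s["tool_pos"])/n; X=[]
    for i in range(n): X.append(((R0*R.from_rotvec(w*i/n,degrees=True)).inv().apply(st)*100).round(2).tolist())
    for i in range(0,n,8): print('xyz',X[i:i+8],'turn',[(w/n).round(2).tolist()]*1, 'x',len(X[i:i+8]))
if __name__=="__main__":
    a=[float(v) for v in sys.argv[1:]]; plan(a[:3],a[3],int(a[4])); s=readout.sense(); print(s["t"],s["tool_pos"],s["joints"].round(2))
E
python3 plan.py .485 -.031 .26 -42.9 24
```

```text
xyz [[1.89, -1.88, -0.21], [1.81, -1.96, -0.21], [1.72, -2.04, -0.21], [1.63, -2.11, -0.21], [1.53, -2.18, -0.21], [1.44, -2.24, -0.21], [1.34, -2.3, -0.21], [1.24, -2.36, -0.21]] turn [[-0.0, 0.0, 2.51]] x 8
xyz [[1.13, -2.41, -0.21], [1.03, -2.46, -0.21], [0.92, -2.5, -0.21], [0.81, -2.54, -0.21], [0.69, -2.57, -0.21], [0.58, -2.6, -0.21], [0.47, -2.62, -0.21], [0.35, -2.64, -0.21]] turn [[-0.0, 0.0, 2.51]] x 8
xyz [[0.24, -2.65, -0.22], [0.12, -2.66, -0.22], [0.0, -2.66, -0.22], [-0.11, -2.66, -0.22], [-0.23, -2.65, -0.22], [-0.35, -2.64, -0.22], [-0.46, -2.62, -0.22], [-0.58, -2.6, -0.22]] turn [[-0.0, 0.0, 2.51]] x 8
0.1 [ 0.18570572 -0.5960765   0.20798569] [-1.45  0.53  1.43 -0.    1.18 -0.18]
```

Emit:
{"method": "jog_arm", "body": {
  "xyz": [
    [1.9,-1.9,-0.3],
    [1.8,-2.0,-0.3],
    [1.7,-2.0,-0.3],
    [1.6,-2.1,-0.3],
    [1.5,-2.2,-0.3],
    [1.4,-2.2,-0.3],
    [1.3,-2.3,-0.3],
    [1.2,-2.4,-0.3]
  ],
  "turn": [
    [0,0,2.5],
    [0,0,2.5],
    [0,0,2.5],
    [0,0,2.5],
    [0,0,2.5],
    [0,0,2.5],
    [0,0,2.5],
    [0,0,2.5]
  ]
}}

```text
t: 0.77
tool_pos: [0.2838, -0.4067, 0.2327]
ee_rot: [-0.0, 1.0, -0.025, -0.0]
force: [1.4, -0.2, 0.5]
gripper_width: 0.0875
grasp_force: 0.0
```

Emit:
{"method": "jog_arm", "body": {
  "xyz": [
    [1.1,-2.4,-0.3],
    [1.0,-2.5,-0.3],
    [0.9,-2.5,-0.3],
    [0.8,-2.5,-0.3],
    [0.7,-2.6,-0.3],
    [0.6,-2.6,-0.3],
    [0.5,-2.6,-0.3],
    [0.4,-2.6,-0.3]
  ],
  "turn": [
    [0,0,2.5],
    [0,0,2.5],
    [0,0,2.5],
    [0,0,2.5],
    [0,0,2.5],
    [0,0,2.5],
    [0,0,2.5],
    [0,0,2.5]
  ]
}}

```text
t: 1.43
tool_pos: [0.3831, -0.2188, 0.2568]
ee_rot: [-0.0, 0.98, -0.198, -0.0]
force: [1.7, -0.5, -0.3]
gripper_width: 0.0871
grasp_force: 0.0
```

Emit:
{"method": "jog_arm", "body": {
  "xyz": [
    [0.2,-2.6,-0.1],
    [0.1,-2.7,-0.1],
    [0,-2.7,0],
    [-0.1,-2.7,0],
    [-0.2,-2.6,0],
    [-0.3,-2.6,0],
    [-0.5,-2.6,0],
    [-0.6,-2.6,0]
  ],
  "turn": [
    [0,0,2.5],
    [0,0,2.5],
    [0,0,2.5],
    [0,0,2.5],
    [0,0,2.5],
    [0,0,2.5],
    [0,0,2.5],
    [0,0,2.5]
  ],
  "jaw": 0.7
}}

```text
t: 2.1
tool_pos: [0.4817, -0.0307, 0.2586]
ee_rot: [0.0, 0.931, -0.365, -0.0]
force: [-0.1, 0.9, 0.4]
gripper_width: 0.0617
grasp_force: 0.0
```

```bash
python3 plan.py .485 -.031 .184 -42.9 8
python3 - <<'E'
from h import *
a=viewer.grab_frame("side")[110:310,210:410]; cv2.imwrite("pics/s1.png",cv2.resize(a,None,fx=3,fy=3,interpolation=2))
E
```

```text
xyz [[0.03, -0.03, 0.93], [0.03, -0.03, 0.93], [0.03, -0.03, 0.93], [0.03, -0.03, 0.93], [0.03, -0.03, 0.93], [0.03, -0.03, 0.93], [0.03, -0.03, 0.93], [0.03, -0.03, 0.93]] turn [[0.0, 0.01, 0.01]] x 8
2.1 [ 0.48165005 -0.03073206  0.25855305] [-0.3   0.27  1.72 -0.    1.15  2.02]
```

View pics/s1.png

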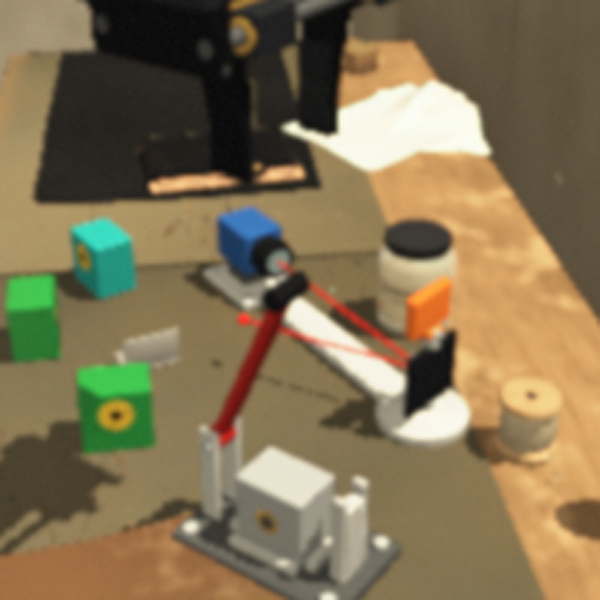

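The pin is at (286,290) in the crop. The open fingers straddle it from above, with tips at (235,180) and (318,130). I'll go down and pinch it.

Emit:
{"method": "jog_arm", "body": {
  "xyz": [
    [0.1,-0.1,0.9],
    [0.1,-0.1,0.9],
    [0,0,0.9],
    [0,0,0.9],
    [0,0,1],
    [0,0,1],
    [0,0,1],
    [0,0,0.9]
  ],
  "turn": [
    [0,0,0],
    [0,0,0],
    [0,0,0],
    [0,0,0],
    [0,0,0],
    [0,0,0],
    [0,0,0],
    [0,0,0]
  ]
}}

```text
t: 2.82
tool_pos: [0.4834, -0.0328, 0.1823]
ee_rot: [0.0, 0.931, -0.365, -0.001]
force: [-0.7, 0.2, -0.6]
gripper_width: 0.0611
grasp_force: 0.0
```

Emit:
{"method": "jog_arm", "body": {
  "xyz": [
    [0,0,0],
    [0,0,0],
    [0,0,0],
    [0,0,0],
    [0,0,0],
    [0,0,0],
    [0,0,0],
    [0,0,0]
  ],
  "turn": [
    [0,0,0],
    [0,0,0],
    [0,0,0],
    [0,0,0],
    [0,0,0],
    [0,0,0],
    [0,0,0],
    [0,0,0]
  ],
  "jaw": 0.15,
  "squeeze": 8
}}

```text
t: 3.48
tool_pos: [0.4845, -0.032, 0.1841]
ee_rot: [-0.0, 0.931, -0.364, 0.0]
force: [-0.9, 0.0, -0.1]
gripper_width: 0.017
grasp_force: 0.0
```

Run:
```python
from h import *
s=readout.sense();print(s)
a=viewer.grab_frame("side")[130:310,240:400]; cv2.imwrite("pics/s2.png",cv2.resize(a,None,fx=3,fy=3,interpolation=2))
```

```text
{'t': 3.4833, 'joints': array([-2.96492667e-01,  3.77079805e-01,  1.80258166e+00,  1.77594745e-05,
        9.61392756e-01,  2.01953534e+00]), 'joint_velocities': array([-0.00047215,  0.0022334 ,  0.00130862, -0.0009819 , -0.00122707,
       -0.00016805]), 'effort': array([-1.38566000e-02, -3.35892427e+01, -1.43455732e+01, -6.92307276e-04,
       -8.76281736e-02,  2.35278849e-04]), 'tool_pos': array([ 0.48453553, -0.03195529,  0.18410378]), 'ee_rot': array([-2.77355024e-05,  9.31376345e-01, -3.64057731e-01,  2.67884394e-04]), 'force': array([-0.8579017 ,  0.0395502 , -0.14878992]), 'moment': array([0.06646965, 0.01539977, 0.00792078]), 'grasp_force': 0.0, 'gripper_width': 0.016963212694521085}
```

View pics/s2.png

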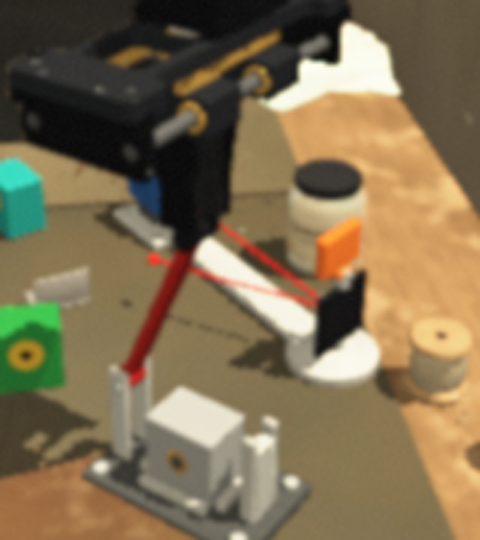

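Run:
```python
from h import *
pt=dict(top=[690/3.8+225,250/3.8+145],side=[322/4+225,147/4+170])
r=least_squares(lambda P:np.concatenate([proj(n,P)[0]-pt[n] for n in pt]),[.48,-.03,.19]);print(r.x,r.fun)
s=readout.sense();print(s["tool_pos"],s["gripper_width"])
tip=s["tool_pos"]-[0,0,.008]
print("tip proj side crop",(proj("side",tip)[0]-[240,130])*3, "top",(proj("top",tip)[0]))
a=viewer.grab_frame("top")[160:260,330:470]; cv2.imwrite("pics/t2.png",cv2.resize(a,None,fx=5,fy=5,interpolation=2))
```

```text
[ 0.48545527 -0.02987638  0.18852972] [ 0.00434519 -0.10115652 -0.08244627  0.01596387]
[ 0.48450268 -0.03192626  0.18403702] 0.01598750744142445
tip proj side crop [195.1317674  251.80405878] top [406.48027494 212.11253736]
```

View pics/t2.png

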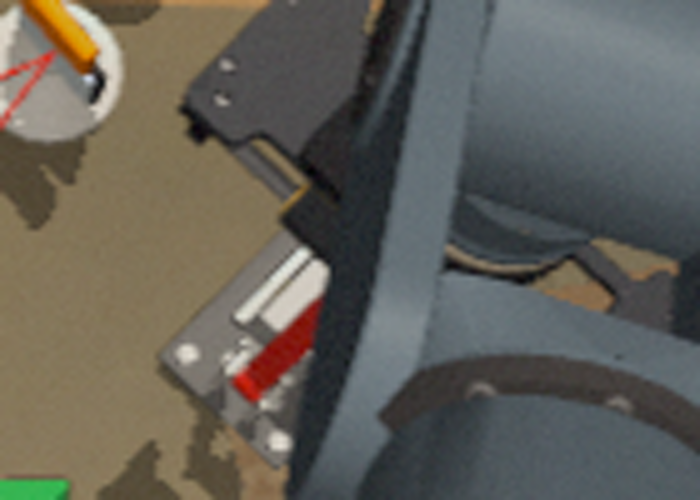

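Emit:
{"method": "jog_arm", "body": {
  "xyz": [
    [0,0,0],
    [0,0,0],
    [0,0,0],
    [0,0,0]
  ],
  "turn": [
    [0,0,0],
    [0,0,0],
    [0,0,0],
    [0,0,0]
  ]
}}

```text
t: 3.92
tool_pos: [0.4844, -0.032, 0.1838]
ee_rot: [-0.0, 0.931, -0.364, -0.0]
force: [-0.3, 0.6, -0.6]
gripper_width: 0.0134
grasp_force: 0.0
```

```bash
cat > ascii.py <<'E'
from h import *
import sys
def show(im,x0,x1,y0,y1):
    for y in range(y0,y1):
        l=""
        for x in range(x0,x1):
            b,g,r=map(int,im[y,x]); l+= "R" if r>70 and r>2.2*max(g,b) else "#" if max(b,g,r)<45 else "B" if b>1.4*r else "+" if r<90 else "."
        print(y,l)
E
python3 - <<'E'
from ascii import *
print(readout.sense()["gripper_width"])
show(cv2.imread("pics/side0.png"),280,335,195,258); print()
show(viewer.grab_frame("side"),280,335,180,258)
E
```

```text
0.01340797438172907
195 ....+BBBBBBBBB#####+......++...........................
196 .....+BBBBBBBB####++......++...........................
197 .....++BBBBBBB####++...................................
198 ......++BBBBBBB###+....................................
199 ......+++BBBBBB###++...................................
200 .......+++BBBBBB###++........++........................
201 ........+++BBBB+###++......+++++.......................
202 .........+++++++++........++###++......................
203 ..........++++++.........++#####+......................
204 ........................+#######+......................
205 +.....................++########+......................
206 +++.................++##########+......................
207 ++++..............++##########++....RR.................
208 +++++.............+#########++.......RR................
209 ....++...........+#########+...........R...............
210 .....++..........+########+.............RR.......++++++
211 .......+.........++######+...............RR...+++++++++
212 .................++#####+.................RRRR+++++++++

[... 6680 characters left out ...]
............................++++++++++++
247 ....RRRRR.................................+++++++++++++
248 ....RRRR.................................++++++++++++++
249 ...RRRRR...............................++++++++++++++++
250 ...RRRR..............................++++++++++++.+++++
251 ..RRRRR...............................+++++++++...+++++
252 .RRRRRRR...................................+++....+++++
253 ..RRRRRR........................................+++++++
254 ...RRRRR.........................................++++++
255 ...RRRRR...............................................
256 ....RRR................................................
257 ....RR.................................................
```

Run:
```python
from ascii import *
print(robot, {k:getattr(robot,k) for k in dir(robot) if not k.startswith('__')})
P=np.array([.4844,-.032,.1838])
for n in C: print(n,proj(n,[P+[0,0,-.008],P,P+[0,0,.011],P+[0,0,.062]]).round(1).tolist())
show(cv2.imread("pics/side0.png"),0,1,0,0)
im=viewer.grab_frame("side"); print([im[y,x].tolist() for y,x in ((190,300),(195,305),(200,305),(204,302),(206,305),(210,302))])
# difference between current and original, darkness detail
g=cv2.cvtColor(im,6)
for y in range(186,216,1): print(y,' '.join('%2d'%v for v in g[y,292:320]))
```

```text
<Robot object at 0x7f4bbc627380> {'PlanningError': <class 'workcell.PlanningError'>, 'tips_ahead': 0.008}
side [[305.0, 214.1], [304.9, 209.9], [304.9, 204.2], [304.6, 176.0]]
top [[406.5, 212.2], [407.2, 211.6], [408.2, 210.8], [413.2, 206.7]]
[[15, 13, 13], [16, 17, 17], [18, 18, 18], [13, 12, 12], [16, 17, 16], [14, 16, 15]]
186 39 24 13 13 11 12 13 12 11 12 10 11 10 12 17 21 24 21 22 21 20 18 16 33 73 113 132 134
187 44 30 18 13 12 13 12 12 12 12 10 14 11 11 19 21 23 24 25 23 21 18 15 41 83 118 132 135
188 47 33 19 11 15 11 11 13 10 12 10 14 15 19 21 23 24 24 24 24 22 17 19 44 89 122 134 135
189 51 38 20 11 13 11 12 12 13  9 13 13 15 20 23 23 23 23 22 22 22 18 19 46 90 123 133 134
190 55 41 21 14 12 11 13 11 13 14 11 14 15 18 23 25 22 24 23 21 21 18 19 46 91 122 135 135
191 60 45 23 14  9 11 10 11 14 12 12 13 15 18 24 23 23 23 21 22 19 17 19 46 90 122 133 135
192 60 46 27 13 12 12 13 13 11 12 14 13 15 20 24 25 22 23 22 22 20 19 19 49 94 124 135 135
193 60 46 25 16 13 13 12 12 12  9 13 10 16 18 23 25 24 22 22 21 24 22 22 54 99 122 131 130
194 59 43 23 14 10 12 10 12 14 12 13 
[... 1417 characters left out ...]
9 38 80 134 171 175 154 128 118 114 114 114 114 115 119
210 217 215 193 163 129 80 39 19 17 17 15 14 17 31 81 152 207 231 229 206 172 138 121 114 114 114 115 117
211 208 205 183 152 120 80 44 24 16 14 17 16 23 61 136 207 238 243 243 235 220 186 149 125 116 113 114 116
212 167 163 141 123 100 75 52 31 20 16 16 22 40 101 181 233 243 244 244 243 239 230 198 157 126 114 112 110
213 135 130 119 110 94 71 57 42 30 27 23 29 67 144 215 239 243 244 243 244 244 241 232 205 167 133 117 103
214 127 122 118 113 102 84 69 55 44 39 38 47 96 176 230 241 243 243 243 243 244 244 242 234 218 183 143 103
215 128 125 120 119 112 94 76 58 52 49 43 56 115 190 233 241 242 242 243 243 243 243 244 243 239 229 194 140
```

Emit:
{"method": "jog_arm", "body": {
  "xyz": [
    [0,0,-0.5],
    [0,0,0],
    [0,0,0],
    [0,0,0],
    [0,0,0],
    [0,0,0],
    [0,0,0],
    [0,0,0]
  ],
  "turn": [
    [0,0,0],
    [0,0,0],
    [0,0,0],
    [0,0,0],
    [0,0,0],
    [0,0,0],
    [0,0,0],
    [0,0,0]
  ],
  "jaw": 0.8
}}

```text
t: 4.68
tool_pos: [0.4844, -0.032, 0.1888]
ee_rot: [0.0, 0.931, -0.364, -0.0]
force: [0.7, 0.5, -0.7]
gripper_width: 0.0586
grasp_force: 0.0
```

Run:
```python
from ascii import *
s=readout.sense();print(s["tool_pos"],s["gripper_width"])
P=s["tool_pos"]; ex=np.array([.681,.733,0]);ey=np.array([-.733,.681,0])
w=s["gripper_width"]/2
for sx in(-1,1):
  for a,b in((w,.0095),(w,-.0095),(w+.015,.0095),(w+.015,-.0095)):
    print(sx,a,b,proj("side",P+[0,0,-.008]+sx*a*ex+b*ey)[0].round(1))
im=viewer.grab_frame("side"); show(im,270,335,165,232)
cv2.imwrite("pics/s3.png",cv2.resize(im[130:230,250:370],None,fx=6,fy=6,interpolation=2))
```

```text
[ 0.48437256 -0.03196207  0.18878978] 0.05861659686274522
-1 0.02930829843137261 0.0095 [289.3 217.4]
-1 0.02930829843137261 -0.0095 [298.8 221.2]
-1 0.044308298431372614 0.0095 [283.4 221.6]
-1 0.044308298431372614 -0.0095 [292.9 225.4]
1 0.02930829843137261 0.0095 [310.6 202.6]
1 0.02930829843137261 -0.0095 [319.8 205.9]
1 0.044308298431372614 0.0095 [315.7 199.1]
1 0.044308298431372614 -0.0095 [324.7 202.3]
165 #####################++..++##+++#######################+.........
166 #####################+.....++##########################+.........
167 ####################+.......+##########################+.........
168 ####################+........+#########################+.........
169 ####################+........+#########################+.........
170 ####################+.........+########################+.........
171 ####################++........+#######################+..........
172 ####################++........+#######+++#############+..........
173 #####################+........+######++..+############+..........
174 #####################+++.....+#####++....+##########
[... 3303 characters left out ...]

222 .........................RRRRRR........R.........................
223 .........................RRRRRR..................................
224 .........................RRRRR...................................
225 ........................RRRRRR...................................
226 ........................RRRRR..............+.....................
227 .......................RRRRRR....................................
228 .......................RRRRR.....................................
229 ......................RRRRRR...................+.................
230 ......................RRRRR......................................
231 .....................RRRRRR......................................
```

View pics/s3.png

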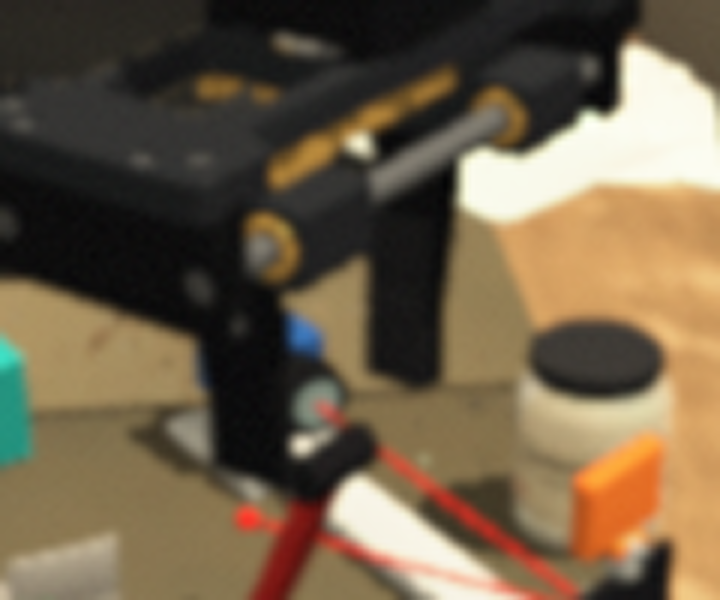

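The fingertips appear about 12 px (roughly 20 mm) higher in the side view than computed: the left tip is near (293,208) and the right tip near (317,194). The pin at (305,207) is untouched. I'll go lower with the jaws open and close again.

Emit:
{"method": "jog_arm", "body": {
  "xyz": [
    [0,0,0.3],
    [0,0,0.3],
    [0,0,0.3],
    [0,0,0.4],
    [0,0,0.4],
    [0,0,0.4],
    [0,0,0],
    [0,0,0]
  ],
  "turn": [
    [0,0,0],
    [0,0,0],
    [0,0,0],
    [0,0,0],
    [0,0,0],
    [0,0,0],
    [0,0,0],
    [0,0,0]
  ],
  "jaw": 0.75
}}

```text
t: 5.4
tool_pos: [0.4842, -0.0319, 0.1675]
ee_rot: [0.0, 0.931, -0.364, -0.0]
force: [-0.0, -0.1, 0.0]
gripper_width: 0.065
grasp_force: 0.0
```

Emit:
{"method": "jog_arm", "body": {
  "xyz": [
    [0,0,0],
    [0,0,0],
    [0,0,0],
    [0,0,0],
    [0,0,0],
    [0,0,0],
    [0,0,0]
  ],
  "turn": [
    [0,0,0],
    [0,0,0],
    [0,0,0],
    [0,0,0],
    [0,0,0],
    [0,0,0],
    [0,0,0]
  ],
  "jaw": 0.15
}}

```text
t: 5.98
tool_pos: [0.4853, -0.0312, 0.168]
ee_rot: [-0.001, 0.931, -0.365, 0.001]
force: [1.9, 2.3, -2.1]
gripper_width: 0.028
grasp_force: 8.0
```

Run:
```python
from ascii import *
s=readout.sense();print(s["tool_pos"],s["gripper_width"],s["grasp_force"])
im=viewer.grab_frame("side"); show(im,275,330,190,225)
```

```text
[ 0.48530343 -0.03119375  0.16795616] 0.027999410548193944 7.996885031461716
190 ########++###################+.+############+..........
191 ########+++###################++############+..........
192 ########+++#################################+..........
193 #########++#################################...........
194 ##############################++############+..........
195 #############################+++###########++..........
196 ###############+#############+++###########+...........
197 +##############++############+++###########+...........
198 +++++++########++############+.+###########+...........
199 .+++...++####################+.+###########+...........
200 +++......+++#################+++###########+...........
201 +++.........++###############+++###########+...........
202 +++...........++#############+++###########+...........
203 ++++...........++##########################+...........
204 +++++...........+##########################+...........
205 .+++++..........+##########################+...........
206 ..++++++.........+#########################+...........
207
[... 376 characters left out ...]
..+###########+.................RRRRR.++
214 ................RRR+#########+...............+++.RRRRR+
215 ...............RRRR.++#######.................+++.RRRRR
216 ..............RRRRRRRRR+#####+.................++++RRRR
217 ...............RRRRRRRRR++###+..................++++.RR
218 ....................RRRRRR++R....................++++.R
219 .....................RRRRRRRRR.....................++++
220 .....................RRRRRRR.RRR....................+++
221 .....................RRRRRR....RRR....................+
222 ....................RRRRRR........R....................
223 ....................RRRRRR.............................
224 ...................RRRRRR..............................
```

Emit:
{"method": "jog_arm", "body": {
  "xyz": [
    [0.58,0,0.27],
    [0.56,0,0.3],
    [0.55,0,0.32],
    [0.53,0,0.35],
    [0.52,0,0.38],
    [0.5,0,0.4],
    [0.48,0,0.42],
    [0.45,0,0.45]
  ],
  "turn": [
    [0,0,0],
    [0,0,0],
    [0,0,0],
    [0,0,0],
    [0,0,0],
    [0,0,0],
    [0,0,0],
    [0,0,0]
  ],
  "squeeze": 15
}}

```text
t: 6.7
tool_pos: [0.5166, -0.0605, 0.1387]
ee_rot: [-0.001, 0.931, -0.364, 0.001]
force: [2.6, 3.6, 1.0]
gripper_width: 0.028
grasp_force: 15.0
```

Emit:
{"method": "jog_arm", "body": {
  "xyz": [
    [0.43,0,0.47],
    [0.41,0,0.49],
    [0.39,0,0.51],
    [0.36,0,0.52],
    [0.34,0,0.54],
    [0.31,0,0.56],
    [0.28,0,0.57],
    [0.25,0,0.59]
  ],
  "turn": [
    [0,0,0],
    [0,0,0],
    [0,0,0],
    [0,0,0],
    [0,0,0],
    [0,0,0],
    [0,0,0],
    [0,0,0]
  ]
}}

```text
t: 7.37
tool_pos: [0.5372, -0.0797, 0.0962]
ee_rot: [-0.0, 0.931, -0.364, 0.001]
force: [3.8, 4.1, 0.3]
gripper_width: 0.0281
grasp_force: 15.0
```

Run:
```python
from ascii import *
s=readout.sense();print(s["tool_pos"],s["gripper_width"],s["grasp_force"],s["force"])
im=viewer.grab_frame("side"); show(im,275,350,225,275)
```

```text
[ 0.53719791 -0.079651    0.09622961] 0.028061057318261966 15.000168085098267 [3.76824722 4.1320836  0.26695672]
225 ...........+####++++++..++++++++++++++++++++++++++++++++++++++####++......+
226 ...........+#######+++..+++++++++++++++++++++++++++++++++++++####+.......++
227 ...........+########+++++++++++++++++++++++++++++++++++++++++##++.......+++
228 ..........++##########+++++++++++++++++++++++++++++++++++++++#++......+++++
229 ..........+###############+++++++++++++++++++++++++++++++++++++......++++++
230 ..........+#################+++++++++++++++++++++++++++++++++++.....+++++++
231 ..........+####################+++++++++++++++++++++++++++++++++...++++++++
232 ...........+######################+++++++++++++++++++++++++++++++++++++++++
233 ............+#######################+++++++++++++++++.++++++++++++.++++++++
234 .............+########################+++++..+++++++...+++++++#++.....+++++
235 ..............+#########################+++++++++++++.+++++++##+.......+###
236 ..............+###########################+++++++++++++++++++##+........+##
237 ..............+##++####
[... 2312 characters left out ...]
.......................................++#########+.........
267 ........................................................+++######+.........
268 ..........................................................+++####+.........
269 .............................................................++#+..........
270 ...............................................................++..........
271 ...........................................................................
272 ...........................................................................
273 ...........................................................................
274 ...........................................................................
```

Emit:
{"method": "jog_arm", "body": {
  "xyz": [
    [0.23,0,0.6],
    [0.2,0,0.61],
    [0.17,0,0.61],
    [0.14,0,0.62],
    [0.11,0,0.63],
    [0.08,0,0.63],
    [0.04,0,0.63],
    [0.01,0,0.63]
  ],
  "turn": [
    [0,0,0],
    [0,0,0],
    [0,0,0],
    [0,0,0],
    [0,0,0],
    [0,0,0],
    [0,0,0],
    [0,0,0]
  ]
}}

```text
t: 8.08
tool_pos: [0.5444, -0.0864, 0.0464]
ee_rot: [-0.0, 0.931, -0.364, 0.002]
force: [4.2, 3.5, 0.7]
gripper_width: 0.0277
grasp_force: 15.0
```

Emit:
{"method": "jog_arm", "body": {
  "xyz": [
    [0,0,0.2],
    [0,0,0.2],
    [0,0,0.2],
    [0,0,0]
  ],
  "turn": [
    [0,0,0],
    [0,0,0],
    [0,0,0],
    [0,0,0]
  ]
}}

```text
t: 8.42
tool_pos: [0.5447, -0.0866, 0.0429]
ee_rot: [0.0, 0.931, -0.364, 0.002]
force: [1.4, 3.7, 15.9]
gripper_width: 0.0276
grasp_force: 15.0
```

Emit:
{"method": "jog_arm", "body": {
  "xyz": [
    [0,0,-0.2],
    [0,0,0],
    [0,0,0],
    [0,0,0],
    [0,0,0],
    [0,0,0]
  ],
  "turn": [
    [0,0,0],
    [0,0,0],
    [0,0,0],
    [0,0,0],
    [0,0,0],
    [0,0,0]
  ],
  "jaw": 0.7
}}

```text
t: 8.92
tool_pos: [0.5421, -0.0858, 0.0423]
ee_rot: [0.0, 0.931, -0.364, -0.001]
force: [0.5, 0.6, 0.2]
gripper_width: 0.0574
grasp_force: 0.0
```

Emit:
{"method": "jog_arm", "body": {
  "xyz": [
    [0,0,-1],
    [0,0,-2],
    [0,0,-2.5],
    [0,0,-2.5],
    [0,0,-2.5],
    [0,0,-2.5],
    [0,0,-2.5],
    [0,0,0]
  ],
  "turn": [
    [0,0,0],
    [0,0,0],
    [0,0,0],
    [0,0,0],
    [0,0,0],
    [0,0,0],
    [0,0,0],
    [0,0,0]
  ]
}}

```text
t: 9.58
tool_pos: [0.5459, -0.0868, 0.2036]
ee_rot: [-0.0, 0.931, -0.364, 0.006]
force: [0.5, 0.2, 0.7]
gripper_width: 0.0611
grasp_force: 0.0
```

```bash
python3 plan.py .597 .0947 .20 40.85 24
python3 - <<'E'
from ascii import *
im=viewer.grab_frame("side"); show(im,275,355,245,300)
h=np.array([.4463,.0055,.068]); ey=np.array([-.733,.681,0])
for k in(0,.05,.1): print(k,proj("side",[h,h+.066*(-ey*np.cos(k)+Z*np.sin(k)),h+.132*(-ey*np.cos(k)+Z*np.sin(k))]).round(1).tolist())
E
```

```text
xyz [[-0.36, -0.7, 0.01], [-0.31, -0.72, 0.01], [-0.27, -0.74, 0.01], [-0.22, -0.75, 0.01], [-0.18, -0.77, 0.02], [-0.13, -0.77, 0.02], [-0.08, -0.78, 0.02], [-0.04, -0.78, 0.02]] turn [[0.01, -0.03, -3.48]] x 8
xyz [[0.01, -0.79, 0.02], [0.06, -0.78, 0.02], [0.11, -0.78, 0.02], [0.15, -0.77, 0.02], [0.2, -0.76, 0.02], [0.25, -0.75, 0.02], [0.29, -0.73, 0.02], [0.34, -0.71, 0.02]] turn [[0.01, -0.03, -3.48]] x 8
xyz [[0.38, -0.69, 0.02], [0.42, -0.66, 0.02], [0.46, -0.64, 0.02], [0.5, -0.61, 0.02], [0.53, -0.58, 0.02], [0.57, -0.54, 0.02], [0.6, -0.51, 0.02], [0.63, -0.47, 0.02]] turn [[0.01, -0.03, -3.48]] x 8
9.5833 [ 0.5458596  -0.08682177  0.20357537] [-0.36  0.43  1.63 -0.    1.07  1.96]
245 ..................................................++++++++++..........+####+....
246 ................................................++++++++++++..........+##+......
247 ...............................................+++++++++++++..........+#+.......
248 ..............................................++++++++++++++..........+.........
249 ............................................++++++++++
[... 3734 characters left out ...]
................................
294 ...+++++++++++++................................................................
295 .....+++++++++++++..............................................................
296 .......++++++.++++++............................................................
297 .........+++.....+++++.....................++...................................
298 ....................+++...................+++...................................
299 ...................................++....++++...................................
0 [[282.9, 254.2], [311.7, 267.5], [343.4, 282.1]]
0.05 [[282.9, 254.2], [311.7, 266.0], [343.5, 279.1]]
0.1 [[282.9, 254.2], [311.5, 264.5], [343.4, 275.9]]
```

Keeper shut: the pin centre is at (343.5, 282.5), matching the shut prediction of (343.4, 282.1). Next I'll move over the mirror.

Emit:
{"method": "jog_arm", "body": {
  "xyz": [
    [-0.4,-0.7,0],
    [-0.3,-0.7,0],
    [-0.3,-0.7,0],
    [-0.2,-0.8,0],
    [-0.2,-0.8,0],
    [-0.1,-0.8,0],
    [-0.1,-0.8,0],
    [0,-0.8,0]
  ],
  "turn": [
    [0,0,-3.5],
    [0,0,-3.5],
    [0,0,-3.5],
    [0,0,-3.5],
    [0,0,-3.5],
    [0,0,-3.5],
    [0,0,-3.5],
    [0,0,-3.5]
  ]
}}

```text
t: 10.3
tool_pos: [0.5587, -0.0236, 0.1966]
ee_rot: [-0.0, 0.992, -0.126, -0.002]
force: [-0.2, 0.1, -0.2]
gripper_width: 0.0608
grasp_force: 0.0
```

Emit:
{"method": "jog_arm", "body": {
  "xyz": [
    [0,-0.8,0],
    [0.1,-0.8,0],
    [0.1,-0.8,0],
    [0.2,-0.8,0],
    [0.2,-0.8,0],
    [0.2,-0.7,0],
    [0.3,-0.7,0],
    [0.3,-0.7,0]
  ],
  "turn": [
    [0,0,-3.5],
    [0,0,-3.5],
    [0,0,-3.5],
    [0,0,-3.5],
    [0,0,-3.5],
    [0,0,-3.5],
    [0,0,-3.5],
    [0,0,-3.5]
  ]
}}

```text
t: 10.97
tool_pos: [0.5758, 0.037, 0.1966]
ee_rot: [-0.0, 0.993, 0.117, -0.001]
force: [-0.1, -0.1, 0.4]
gripper_width: 0.0609
grasp_force: 0.0
```

Emit:
{"method": "jog_arm", "body": {
  "xyz": [
    [0.4,-0.7,0],
    [0.4,-0.7,0],
    [0.5,-0.6,0],
    [0.5,-0.6,0],
    [0.5,-0.6,0],
    [0.6,-0.5,0],
    [0.6,-0.5,0],
    [0.6,-0.5,0]
  ],
  "turn": [
    [0,0,-3.5],
    [0,0,-3.5],
    [0,0,-3.5],
    [0,0,-3.5],
    [0,0,-3.5],
    [0,0,-3.5],
    [0,0,-3.5],
    [0,0,-3.5]
  ],
  "jaw": 0.6
}}

```text
t: 11.63
tool_pos: [0.5928, 0.0975, 0.1965]
ee_rot: [-0.0, 0.935, 0.354, -0.001]
force: [0.1, 0.4, -0.8]
gripper_width: 0.0521
grasp_force: 0.0
```

```bash
python3 plan.py .597 .0947 .12 40.85 8
python3 - <<'E'
from h import *
im=viewer.grab_frame("side"); cv2.imwrite("pics/s4.png",cv2.resize(im[60:280,270:430],None,fx=2.7,fy=2.7,interpolation=2))
E
```

```text
xyz [[0.02, 0.06, 0.96], [0.02, 0.06, 0.96], [0.02, 0.06, 0.96], [0.02, 0.06, 0.96], [0.02, 0.06, 0.96], [0.02, 0.06, 0.96], [0.02, 0.06, 0.96], [0.02, 0.06, 0.96]] turn [[-0.01, 0.02, 0.08]] x 8
11.6333 [0.59275436 0.09745084 0.19650422] [-0.02  0.51  1.51 -0.    1.13  0.82]
```

View pics/s4.png

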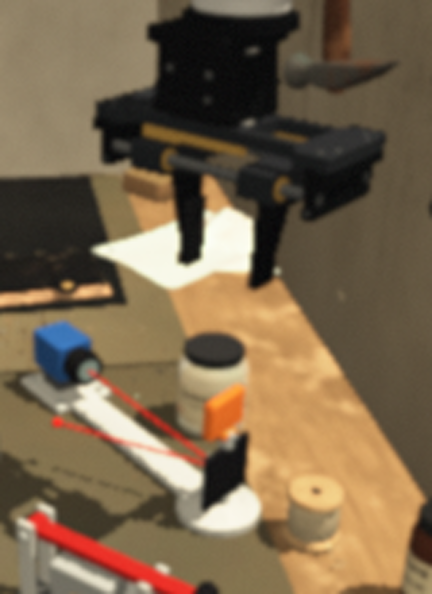

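The open fingers, with tip midpoint at about (225,273) in the crop, sit over the orange bar at (223,412). I'll descend.

Emit:
{"method": "jog_arm", "body": {
  "xyz": [
    [0.1,0.1,1.2],
    [0.1,0.1,1.2],
    [0,0.1,1.2],
    [0,0.1,1.2],
    [0,0.1,1.2],
    [0,0,1.2],
    [0,0,1.2],
    [0,0,0.6]
  ],
  "turn": [
    [0,0,0],
    [0,0,0],
    [0,0,0],
    [0,0,0],
    [0,0,0],
    [0,0,0],
    [0,0,0],
    [0,0,0]
  ]
}}

```text
t: 12.35
tool_pos: [0.5971, 0.0942, 0.1051]
ee_rot: [-0.001, 0.936, 0.352, -0.002]
force: [-0.8, -0.3, 0.1]
gripper_width: 0.0519
grasp_force: 0.0
```

Run:
```python
from ascii import *
s=readout.sense();P=s["tool_pos"];print(P,s["force"],s["gripper_width"])
print(proj("side",[P-[0,0,.008],P,P+[0,0,.014],[.597,.0947,.11],[.597,.0947,.078]]).round(1).tolist())
im=viewer.grab_frame("side"); print()
for y in range(175,250):
    l=""
    for x in range(325,385):
        b,g,r=map(int,im[y,x]); l+="O" if r>150 and r>1.6*g and g>1.2*b else "#" if max(b,g,r)<50 else "R" if r>150 and r>2.2*g else "."
    print(y,l)
```

```text
[0.5970913  0.09424506 0.10512726] [-0.76227279 -0.30775498  0.09757386] 0.05186148090349339
[[352.3, 211.0], [352.5, 207.7], [352.8, 201.8], [352.5, 205.6], [351.7, 218.7]]

175 ...........#########..............############.....#########
176 ...........#########..............############.....#########
177 ...........##########.............###########.......########
178 ...........##########.............###########........#######
179 ............#########.............###########..........#####
180 ............########................#########..........#####
181 ............########...................######..........#####
182 ............########....................#####....#......####
183 ............#########....................#########......####
184 ............#########....................########.......####
185 ............##########...................########.......####
186 .............#########..................#########.......####
187 .............#########..................########........####
188 .............#########.................#########........####
189 ...........
[... 3249 characters left out ...]
...........############...........................
240 .....................###########............................
241 .....................#########..............................
242 .....................########...............................
243 .....................######.................................
244 .....................######.................................
245 .....................####...................................
246 .....................##.....................................
247 .....................#......................................
248 ............................................................
249 ............................................................
```

The fingertips read as about 14 mm above the reported TCP (tip midpoint at row 202), so I'll go down 4 cm and pinch the bar.

Emit:
{"method": "jog_arm", "body": {
  "xyz": [
    [0,0,0.6],
    [0,0,0.6],
    [0,0,0.6],
    [0,0,0.6],
    [0,0,0.6],
    [0,0,0.5],
    [0,0,0.5],
    [0,0,0]
  ],
  "turn": [
    [0,0,0],
    [0,0,0],
    [0,0,0],
    [0,0,0],
    [0,0,0],
    [0,0,0],
    [0,0,0],
    [0,0,0]
  ]
}}

```text
t: 13.07
tool_pos: [0.5978, 0.0947, 0.0667]
ee_rot: [-0.0, 0.936, 0.353, -0.001]
force: [-1.1, 0.6, 0.1]
gripper_width: 0.0523
grasp_force: 0.0
```

Emit:
{"method": "jog_arm", "body": {
  "xyz": [
    [0,0,0],
    [0,0,0],
    [0,0,0],
    [0,0,0],
    [0,0,0],
    [0,0,0],
    [0,0,0],
    [0,0,0]
  ],
  "turn": [
    [0,0,0],
    [0,0,0],
    [0,0,0],
    [0,0,0],
    [0,0,0],
    [0,0,0],
    [0,0,0],
    [0,0,0]
  ],
  "jaw": 0,
  "squeeze": 25
}}

```text
t: 13.73
tool_pos: [0.5987, 0.0947, 0.068]
ee_rot: [0.0, 0.936, 0.353, 0.0]
force: [-0.0, 0.4, 0.4]
gripper_width: 0.0098
grasp_force: 25.0
```

Emit:
{"method": "jog_arm", "body": {
  "xyz": [
    [0,0,0],
    [0,0,0],
    [0,0,0],
    [0,0,0],
    [0,0,0],
    [0,0,0],
    [0,0,0],
    [0,0,0]
  ],
  "turn": [
    [0,0,-3],
    [0,0,-3],
    [0,0,-3],
    [0,0,-3],
    [0,0,-3],
    [0,0,-3],
    [0,0,-3],
    [0,0,-3]
  ]
}}

```text
t: 14.4
tool_pos: [0.5982, 0.095, 0.068]
ee_rot: [-0.0, 0.841, 0.54, -0.0]
force: [-0.6, 1.0, 0.0]
gripper_width: 0.01
grasp_force: 25.0
```

Emit:
{"method": "jog_arm", "body": {
  "xyz": [
    [0,0,0],
    [0,0,0],
    [0,0,0],
    [0,0,0],
    [0,0,0],
    [0,0,0],
    [0,0,0],
    [0,0,0]
  ],
  "turn": [
    [0,0,-3],
    [0,0,-3],
    [0,0,-3],
    [0,0,-3],
    [0,0,-2],
    [0,0,0],
    [0,0,0],
    [0,0,0]
  ]
}}

```text
t: 15.07
tool_pos: [0.5979, 0.0951, 0.068]
ee_rot: [-0.001, 0.77, 0.638, -0.0]
force: [-2.3, 2.2, 3.7]
gripper_width: 0.0098
grasp_force: 25.0
```

```bash
cat > spot.py <<'E'
from h import *
s=readout.sense();print(s["t"],s["tool_pos"],s["ee_rot"].round(3),s["force"].round(1),s["gripper_width"],s["grasp_force"])
o=np.array([.5971,.0947,.042])
for n in("side","top"):
    im=viewer.grab_frame(n).astype(int); b,g,r=im[...,0],im[...,1],im[...,2]
    m=((r>150)&(g<90)&(b<90)).astype(np.uint8); best=[]
    # laser samples: mean mask along candidate reflected directions
    for a in np.arange(-2.6,-2.0,.01):
        L=np.array([o+d*u(a) for d in np.linspace(.03,.145,60)]); q=proj(n,L)
        best.append((np.mean([np.float64(r[int(round(y)),int(round(x))]-(g+b)[int(round(y)),int(round(x))]/2) for x,y in q]),a))
    print(n,[(round(v),round(a,2)) for v,a in sorted(best)[::-1][:5]])
print("want",-2.3194, "sticker px side",proj("side",o+.15*u(-2.3194)),"top",proj("top",o+.15*u(-2.3194)))
E
python3 spot.py
```

```text
15.0667 [0.59794855 0.09510514 0.0679552 ] [-0.001  0.77   0.638 -0.   ] [-2.3  2.2  3.7] 0.00983336817461518 25.00031105009839
side [(145, np.float64(-2.41)), (141, np.float64(-2.42)), (141, np.float64(-2.4)), (131, np.float64(-2.39)), (129, np.float64(-2.43))]
top [(-12, np.float64(-2.02)), (-12, np.float64(-2.01)), (-12, np.float64(-2.0)), (-12, np.float64(-2.03)), (-12, np.float64(-2.04))]
want -2.3194 sticker px side [[310.20035158 270.01976175]] top [[388.38981098 215.96719605]]
```

Emit:
{"method": "jog_arm", "body": {
  "xyz": [
    [0,0,0],
    [0,0,0],
    [0,0,0],
    [0,0,0],
    [0,0,0],
    [0,0,0]
  ],
  "turn": [
    [0,0,-1.3],
    [0,0,-1.3],
    [0,0,0],
    [0,0,0],
    [0,0,0],
    [0,0,0]
  ]
}}

```text
t: 15.67
tool_pos: [0.5979, 0.0951, 0.0679]
ee_rot: [-0.001, 0.755, 0.655, -0.0]
force: [-4.1, 2.4, 5.4]
gripper_width: 0.0098
grasp_force: 25.0
```

```bash
python3 spot.py
python3 - <<'E'
from ascii import *
o=np.array([.5971,.0947,0]); n=-2.3194; ex=-u(n); ey=np.array([-ex[1],ex[0],0]); c=o+.168*u(n)
print(((proj("side",[c+[0,0,.06]]+[c+[0,0,.06]+a*ex+b*ey for a in(-.018,.018) for b in(-.025,.025)])-[225,170])*4).round(0).tolist())
print("plate corners top crop",((proj("top",[c+[0,0,.01]+a*ex+b*ey for a in(-.038,.038) for b in(-.0625,.0625)])-[225,145])*3.8).round(0).tolist())
im=viewer.grab_frame("side"); show(im,295,365,222,285)
E
```

```text
15.6667 [0.59791334 0.09506947 0.0679177 ] [-0.001  0.755  0.655 -0.   ] [-4.1  2.4  5.4] 0.009788649755564479 25.00074489042163
side [(144, np.float64(-2.32)), (142, np.float64(-2.31)), (138, np.float64(-2.33)), (132, np.float64(-2.3)), (126, np.float64(-2.34))]
top [(-12, np.float64(-2.04)), (-12, np.float64(-2.01)), (-12, np.float64(-2.0)), (-12, np.float64(-2.03)), (-12, np.float64(-2.05))]
want -2.3194 sticker px side [[310.20035158 270.01976175]] top [[388.38981098 215.96719605]]
[[318.0, 390.0], [339.0, 434.0], [249.0, 391.0], [386.0, 390.0], [297.0, 350.0]]
plate corners top crop [[749.0, 268.0], [610.0, 415.0], [659.0, 183.0], [519.0, 327.0]]
222 .............+..........................RRRR..+++.........R...........
223 ..............+...........................RRR.........................
224 ...........................................RRR........................
225 .................+...........................RR.......................
226 ..................+...........................RR...........++.........
227 ...................+...........................RRR........+++
[... 3584 characters left out ...]
......++.................
276 ...............................RRRRRRRRRRRRRR....+++++................
277 ................................RRRRRRRRRRRRRRR.++###++...............
278 ................................RRRRRRRRRRRRRRRR+#####++..............
279 .................................RRRRRRRRRRRRRRR+######+..............
280 ...................................RRRRRRRRRRRR+#######+..............
281 ......................................RRRRRRRRR#######++..............
282 .......................................RRRRRR+#######++...............
283 ..+++....................................RR++#######++................
284 ..++++....................................+#########+.................
```

Emit:
{"method": "jog_arm", "body": {
  "xyz": [
    [0,0,0],
    [0,0,0],
    [0,0,0],
    [0,0,0],
    [0,0,0],
    [0,0,0],
    [0,0,0],
    [0,0,0]
  ],
  "turn": [
    [0,0,-0.3],
    [0,0,0],
    [0,0,0],
    [0,0,0],
    [0,0,0],
    [0,0,0],
    [0,0,0],
    [0,0,0]
  ]
}}

```text
t: 16.48
tool_pos: [0.5979, 0.0951, 0.0679]
ee_rot: [-0.001, 0.754, 0.657, -0.0]
force: [-4.0, 3.5, 5.1]
gripper_width: 0.0099
grasp_force: 25.0
```

```bash
python3 spot.py && python3 -c "
from workcell import job
print(job.close_job())"
```

```text
16.4833 [0.59793148 0.09506405 0.06793072] [-0.001  0.754  0.657 -0.   ] [-4.   3.5  5.1] 0.00989732263190088 25.00070854788646
side [(143, np.float64(-2.31)), (142, np.float64(-2.3)), (137, np.float64(-2.32)), (134, np.float64(-2.29)), (121, np.float64(-2.33))]
top [(-12, np.float64(-2.0)), (-12, np.float64(-2.01)), (-12, np.float64(-2.02)), (-12, np.float64(-2.03)), (-12, np.float64(-2.52))]
want -2.3194 sticker px side [[310.20035158 270.01976175]] top [[388.38981098 215.96719605]]
the job is handed in; nothing more can be done
None
```

I shut the keeper fully into its catch, then turned the mirror and handed the job in with the gripper still holding it. The laser was aimed at the sticker by measured angle, within about 0.01 rad (the sticker spans ±0.08 rad). The spot itself could not be seen: neither camera could show it on the sticker.

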